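# Set out sockets on a practice board with a T-square

### The arm

A 7-joint arm with a two-finger parallel gripper is mounted at the origin on the work surface. World frame = base frame: x ahead of the robot, y to its left, z up, the work surface at z = 0. Lengths are in mm, angles in rad, forces in N, time in s.
With the tool pointing down it reaches from about 400 to 875 mm from the base axis. Payload 19.3 kg.
Tool frame: the origin (TCP) lies at the very end of the fingers, on their centre line; the grasp point (between the pads) lies 19 mm behind it (grip_point_offset is the z of the grasp point in the tool frame, in mm); z points along the fingers, x is the direction in which the jaws open and shut, and the axes are right-handed (so a half turn about z gives the same grasp; the last joint's range is limited). The gripper opens to 85 mm and grips with 20 to 120 N. Pads are 22 mm wide; open, the fingers measure 114 mm over their backs; the gripper's body (76 mm by 85 mm) begins 54 mm behind the grasp point. The pads swing forward as they close: fully open they stand 13 mm farther back than shut.
Start: joints at [-1.307, 0.521, -0.036, 1.599, 0.021, 1.021, -0.113], TCP at [204.791, 590.487, 231.291] pointing down, gripper open.
Joint ranges: [-2.91, 2.91], [-0.3, 2.13], [-1.5, 1.42], [0.17, 2.43], [-1.26, 4.41], [0.16, 1.93], [-2.52, 2.52]. Speed limits (rad/s): [1.89, 1.89, 2.39, 2.39, 3.01, 3.01, 3.01].

### API

Orientations are given as a 3x3 rotation matrix whose columns are the frame's x, y, z axes.
In Python, from workcell import movep, movel, goto_joints, open_gripper, clamp, wait, inverse_kinematics, read_state, camera, PlanningError, finish_job, grip_point_offset gives the robot as it stands. Calls block until the motion is done:
- movep(position, orientation): joint-space move of the TCP to a pose.
- movel(position, frame=None, max_speed=150, guard=None): straight line of the TCP; frame=None keeps the orientation; max_speed is the mean speed in mm/s. With guard (N) it stops when the force on the tool has changed by that much, and returns True; else False.
- goto_joints(angles): joint-space move.
- open_gripper() and clamp(): open the fingers fully, or close them until they stop; the grip force is fixed at half the most.
- wait(seconds).
- inverse_kinematics(position, orientation): joint angles nearest the present ones, or None.
- read_state(): the state.
- camera(name): name is "scene" or "top" or "wrist"; returns a dict with "image" (384x512x3 uint8, blue, green, red), "range_z" (384x512 float32, mm along the optical axis (not along the pixel's ray), 0 where there is no reading), "fx", "fy", "cx", "cy" (pixels), "dist_coeffs" ([k1, k2, p1, p2, k3] as OpenCV has them; the pictures are not rectified), "cam_to_world" (4x4, takes a point from camera to world coordinates). Camera axes: x right, y up, looking along -z (the intrinsics and any distortion apply to the point x, -y, -z); pixel columns grow to the right and rows downward; lengths in mm; the calibration is good to about 2 mm. A picture is of the moment at which its call begins.
A pose or a line that the arm cannot do raises PlanningError and nothing moves.
- finish_job(): hands the job in, once; it reports no verdict.
The state is a dict: "time": time; "qpos": joint angles; "qvel": joint speeds; "joint_efforts": joint torques, N m; "eef_pos": TCP position; "tool_rot": TCP orientation; "ft_force": force on the tool from outside, world axes, zero at the start; "torque": the same for the moment, N m; "finger_gap": finger opening in mm.
Only numpy, scipy, OpenCV 4.12 (cv2) and the standard library are available. Lean on these libraries where they do the work, as an engineer would, in place of code of your own. Each camera call takes 0.05 s, during which the arm holds its last target.

### The job

Lay the T-square with its stock flush against the near edge of the plywood board and its blade centred along the pencilled line, let go of it, then stand every white socket on the board beside the blade, on either side, with one side face fully flush against the blade's edge. When all of them are lined up and released, take the T-square away and lay it back on its dark rest as it was, leaving the sockets in line, and bring the open tray of screws, level so that no screw comes out, to stand in the middle of the low wooden stand, lengthwise on it. Leave the other things alone.

Things in the scene. Friction and masses are not known exactly. Their poses are not given: they have to be found in the camera images.
- board_edge (a point): Plywood mounting board, 220 x 220 mm and 20 mm thick, fixed flat on the bench; a thin dark pencilled line crosses the middle of its top from the edge nearest the robot to the far edge. The point is on that near edge, at the top corner, where the pencilled line starts; x runs along the line into the board (away from the robot), y along the edge, z up.
- square_edge (a point): T-square, 0.4 to 0.6 kg: wooden stock (cross-piece) 150 x 40 mm, 36 mm high; aluminium blade 195 x 30 x 5 mm square out from the middle of the stock's inner face, its underside 21 mm above the stock's, so it passes 1 mm over the board. The point: middle of the inner face, at the level of the blade's underside; x along the blade to its tip, y along the face, z up.
- square_grip (a point): Centre of the T-square's grip: an upright wooden rib on top of the stock, 40 mm long (along x, the blade), 16 mm thick (along y), 28 mm high. The point is 20 mm back from the inner face and 50 mm above the stock's underside. Axes as the T-square's. The T-square stands balanced on its stock alone.
- rest_edge (a point): Dark wooden rest for the T-square, a fixed block 130 mm long (x) x 100 mm wide x 20 mm high. The point is at the top of its short edge nearest the robot, middle; x runs along the block away from that edge. The T-square lies parked with its stock standing on the bench just outside this edge (0 to 30 mm from it) and its blade over the middle of the block.
- socket0_mid (a point): White surface-mount socket outlet, a square block 56 x 56 mm, 42 mm high, round face with two holes on top, about 120 g. The point is its centre, 21 mm above its underside; x and y are square to its sides, z up. None if this socket is absent (2 to 4 of the four are present).
- socket1_mid (a point): White surface-mount socket outlet, a square block 56 x 56 mm, 42 mm high, round face with two holes on top, about 120 g. The point is its centre, 21 mm above its underside; x and y are square to its sides, z up. None if this socket is absent (2 to 4 of the four are present).
- socket2_mid (a point): White surface-mount socket outlet, a square block 56 x 56 mm, 42 mm high, round face with two holes on top, about 120 g. The point is its centre, 21 mm above its underside; x and y are square to its sides, z up. None if this socket is absent (2 to 4 of the four are present).
- socket3_mid (a point): White surface-mount socket outlet, a square block 56 x 56 mm, 42 mm high, round face with two holes on top, about 120 g. The point is its centre, 21 mm above its underside; x and y are square to its sides, z up. None if this socket is absent (2 to 4 of the four are present).
- button_box: Black push-button box with a red button on top, 58 x 58 mm, 65 mm high in all, 0.5 kg, loose among the sockets; not part of the job, leave it where it stands. Origin at the centre of its underside.
- stand_top (a point): Low wooden stand, a fixed block 150 mm (x) x 90 mm (y) x 20 mm high, on one side of the board. The point is the centre of its top.
- tray_mid (a point): Open steel tray, 120 mm (x) x 60 mm (y), 36 mm high, walls and floor about 4 mm thick, 0.15 to 0.25 kg, holding four loose brass screws; stands on the bench on the other side of the board from the stand. The point is its centre, 18 mm above its underside; z up.
- screw0_mid (a point): Brass screw, 40 mm long, head 13 mm across, loose in the tray. The point is on its axis, about half-way along.
- screw1_mid (a point): Brass screw, 40 mm long, head 13 mm across, loose in the tray. The point is on its axis, about half-way along.
- screw2_mid (a point): Brass screw, 40 mm long, head 13 mm across, loose in the tray. The point is on its axis, about half-way along.
- screw3_mid (a point): Brass screw, 40 mm long, head 13 mm across, loose in the tray. The point is on its axis, about half-way along.
- square: The same T-square; origin below square_edge, at the level of the stock's underside (21 mm lower). Axes as the T-square's.
- tray: The same tray; origin at the centre of its underside.
- socket0: The same socket; origin at the centre of its underside. None if absent.
- socket1: The same socket; origin at the centre of its underside. None if absent.
- socket2: The same socket; origin at the centre of its underside. None if absent.
- socket3: The same socket; origin at the centre of its underside. None if absent.
Things that resemble listed ones, but are neither listed nor needed, are in the scene too. Leave any pink look-alike of the socket1 alone. What is shaped like the tray but orange is not meant.

How it is judged:
By the outcome, as a careful person would: the job done as asked, in the order asked, and still so for the second after the job is handed in, with the robot touching nothing.
Of socket0, socket1, socket2, socket3 only 2 to 4 are there at a start; the rules pass over those that are not, and their reading is None.
At some moment in a run one of socket0, socket1, socket2, socket3, tray may be knocked a few centimetres aside while the robot is not near it.
It also fails if it takes over 210 s, if anything falls off the work surface, if the arm or the gripper's body presses on something with over 40 N, if the wrist force passes 120 N, or if a joint passes its speed limit or range.

## Working session

There is one attempt and no reset: what is moved stays moved. The work goes in short steps, each a Python script; the robot and the scene stay as the last script left them, time stands still between calls to the robot, and variables do not carry over. Pictures are saved under pics/ and viewed, and the job is handed in when it is done.

```bash
ls -la; mkdir -p pics; python3 - <<'E'
from workcell import *
import cv2,numpy as np
s=read_state();print(s['time'],s['eef_pos'],s['tool_rot'],s['finger_gap'],grip_point_offset)
for n in ['scene','top','wrist']:
    c=camera(n);cv2.imwrite(f'pics/{n}0.png',c['image']);np.savez(f'pics/{n}0.npz',**c)
    print(n,c['fx'],c['fy'],c['cx'],c['cy'],c['dist_coeffs'],np.round(c['cam_to_world'],3).tolist(), (c['range_z']>0).mean())
E
```

```text
total 12
drwxr-xr-x  3 agent agent 4096 Dec  7 09:13 .
drwxr-xr-x 23 root  root  4096 Dec  7 09:13 ..
drwxr-xr-x  2 agent agent 4096 Dec  7 09:13 pics
0.0 [204.67640548 590.19076715 230.73164587] [[ 3.27613800e-01  9.44811677e-01 -3.04050436e-04]
 [ 9.44811047e-01 -3.27613933e-01 -1.09349021e-03]
 [-1.13275348e-03  7.09722703e-05 -9.99999356e-01]] 85.64699202490826 -18.700000000000003
scene 398.57721595892536 398.57721595892536 254.85347609059374 188.30569026062832 [0.00751958 0.         0.         0.         0.        ] [[0.819, -0.461, 0.342, 818.033], [0.574, 0.667, -0.476, -545.907], [-0.009, 0.586, 0.811, 994.056], [0.0, 0.0, 0.0, 1.0]] 0.9960479736328125
top 486.44470890637865 486.44470890637865 257.17062267407744 188.6457320846713 [-0.10668604  0.          0.          0.          0.        ] [[0.008, 0.991, -0.137, 228.074], [-1.0, 0.009, 0.004, 8.147], [0.005, 0.137, 0.991, 1623.425], [0.0, 0.0, 0.0, 1.0]] 0.9958699544270834
wrist 328.37036784307804 328.37036784307804 254.58776308979967 194.835561731827 [-0.03597669  0.          0.          0.          0.        ] [[0.328, -0.912, -0.245, 142.467], [0.945, 0.317, 0.086, 611.027], [-0.001, -0.259, 0.966, 373.097], [0.0, 0.0, 0.0, 1.0]] 0.9958140055338541
```

View pics/scene0.png

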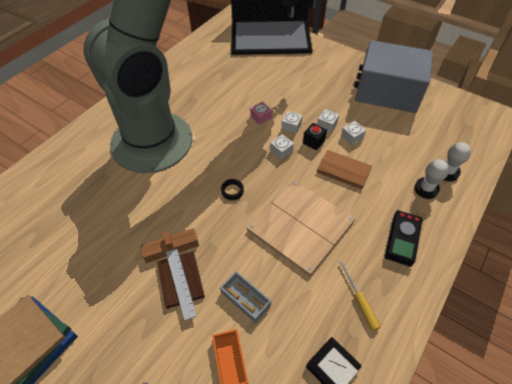

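View pics/top0.png

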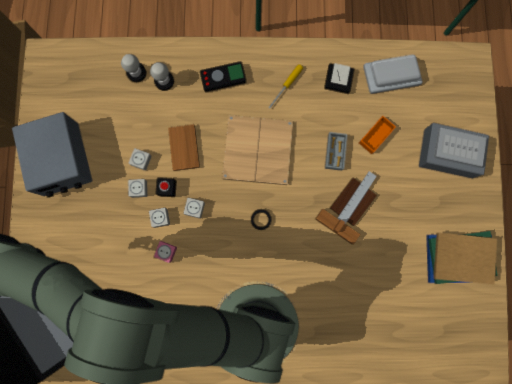

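View pics/wrist0.png

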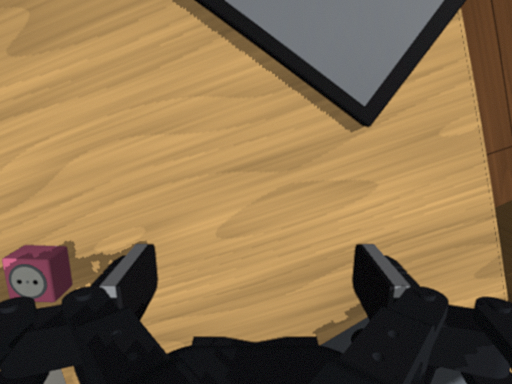

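```bash
cat > h.py <<'E'
from workcell import *
import cv2,numpy as np,os
def shot(n,name=None):
    c=camera(n)
    if name: cv2.imwrite(f'pics/{name}.png',c['image'])
    return c
def load(p): return dict(np.load(p))
def rays(c,uv):
    K=np.array([[c['fx'],0,c['cx']],[0,c['fy'],c['cy']],[0,0,1.]])
    p=cv2.undistortPoints(np.asarray(uv,float).reshape(-1,1,2),K,np.asarray(c['dist_coeffs'],float)).reshape(-1,2)
    return np.c_[p[:,0],-p[:,1],-np.ones(len(p))]
def onplane(c,uv,z):
    T=c['cam_to_world'];d=rays(c,uv)@T[:3,:3].T;o=T[:3,3]
    return o+d*((z-o[2])/d[:,2])[:,None]
def cloud(c):
    H,W=c['range_z'].shape;u,v=np.meshgrid(np.arange(W),np.arange(H))
    r=rays(c,np.c_[u.ravel(),v.ravel()])*c['range_z'].reshape(-1,1)
    T=c['cam_to_world'];return (r@T[:3,:3].T+T[:3,3]).reshape(H,W,3)
def rect(xy):
    (cx,cy),(w,h),a=cv2.minAreaRect(xy.astype(np.float32))
    if w<h: w,h,a=h,w,a+90
    return np.array([cx,cy]),w,h,(a+90)%180-90   # long-axis angle deg
def blobs(c,mask,z,minpx=30):
    n,l,st,ce=cv2.connectedComponentsWithStats(mask.astype(np.uint8))
    out=[]
    for i in range(1,n):
        if st[i,4]<minpx: continue
        cs,_=cv2.findContours((l==i).astype(np.uint8),cv2.RETR_EXTERNAL,cv2.CHAIN_APPROX_NONE)
        q=max(cs,key=len).reshape(-1,2)
        ctr,w,h,a=rect(onplane(c,q,z)[:,:2]); out.append((ctr,w,h,a,st[i,4],ce[i]))
    return out
E
python3 - <<'E'
from h import *
c=load('pics/top0.npz');P=cloud(c);hsv=cv2.cvtColor(c['image'],cv2.COLOR_BGR2HSV)
np.set_printoptions(precision=1,suppress=True)
for u,v in [(257,150),(336,150),(349,215),(330,222),(140,159),(137,188),(159,217),(195,208),(165,187),(185,147),(300,130),(240,110),(165,251)]:
    print((u,v),P[v,u],hsv[v,u])
for zz,nm in ((42,'socket'),(36,'t')):
  m=(abs(P[...,2]-zz)<5)&(P[...,0]>300)&(hsv[...,1]<60)
  for b in blobs(c,m,zz): print(nm,b[0],'%.0f %.0f %.1f'%b[1:4],b[4],b[5])
E
```

```text
(257, 150) [580.5   3.8  22.6] [ 16 113 149]
(336, 150) [ 588.7 -266.8   -1.8] [ 86  15 122]
(349, 215) [ 363.8 -302.8   22.9] [ 94  12 153]
(330, 222) [ 339.1 -236.7   39.2] [ 14 172 117]
(140, 159) [543.1 393.2  41.2] [ 45  11 143]
(137, 188) [444.5 397.2  48.8] [ 45  12 177]
(159, 217) [350.1 321.6  45.8] [ 43  13 172]
(195, 208) [380.9 204.8  43.5] [ 48  11 118]
(165, 187) [445.3 300.1  72.3] [  1 228 150]
(185, 147) [589.8 247.2  18.6] [ 14 172 126]
(300, 130) [ 657.  -143.4    0.6] [ 18 122 161]
(240, 110) [726.7  63.7  -1.4] [ 18 124 161]
(165, 251) [240.1 298.2  47.6] [ 45  14 110]
socket [834.  141.3] 69 65 -72.1 195 [217.2  76.4]
socket [546.2 397.6] 55 55 -20.7 208 [138.7 158.1]
socket [447.7 400.4] 56 53 5.7 220 [136.6 187.3]
socket [383.7 209.7] 57 56 77.5 241 [193.5 206.9]
socket [350.1 324.9] 57 56 -79.1 232 [158.2 217. ]
t [ 842.1 -277.2] 85 81 -8.8 230 [338.1  74.7]
t [836.2 123.7] 142 72 -75.4 308 [220.   77.9]
t [396.9 198.8] 42 25 72.1 38 [198.3 203.6]
t [368.6 211.5] 52 15 48.6 34 [192.9 212. ]
```

```bash
cat >> h.py <<'E'
np.set_printoptions(precision=2,suppress=True)
def R(yaw):  # tool y axis at yaw (rad), jaws perpendicular, tool down
    c,s=np.cos(yaw),np.sin(yaw); return np.array([[-s,c,0],[c,s,0],[0,0,-1.]])
def st(): 
    s=read_state(); return s['time'],s['eef_pos'],s['ft_force'],s['finger_gap']
E
python3 - <<'E'
from h import *
c=load('pics/top0.npz')
a=onplane(c,[(337,221)],64)[0];b=onplane(c,[(373,178)],26)[0];print(a,b,np.degrees(np.arctan2(*(b-a)[1::-1])))
for p,y in (((370,-265,230),-33),((345,-245,40),-33),((480,0,40),0),((560,50,40),90),((560,50,40),-90),((350,325,10),10),((546,397,10),-20),((546,397,10),70)):
    print(p,y,inverse_kinematics(p,R(np.radians(y))))
movep((370,-265,260),R(np.radians(-33)))
c=shot('wrist','wr1');np.savez('pics/wr1.npz',**c)
movep((570,0,260),R(0))
c=shot('wrist','wr2');np.savez('pics/wr2.npz',**c)
print(st())
E
```

```text
[ 340.68 -255.53   64.  ] [ 488.23 -385.49   26.  ] -41.37304604946523
(370, -265, 230) -33 [-0.31  0.44  1.07  2.06 -0.49  0.92  2.03]
(345, -245, 40) -33 [ 0.46  0.57  0.02  2.25 -0.03  0.32  1.5 ]
(480, 0, 40) 0 [-0.09  0.62 -0.04  2.11  0.06  0.42  1.39]
(560, 50, 40) 90 [ 0.59  1.11 -1.28  1.86  1.18  1.19  2.02]
(560, 50, 40) -90 [-0.43  0.73  0.33  1.91 -0.42  0.57  0.18]
(350, 325, 10) 10 [-0.8   0.67 -0.09  2.12  0.16  0.36  0.72]
(546, 397, 10) -20 [-0.72  0.87  0.    1.58 -0.    0.69  0.51]
(546, 397, 10) 70 [-0.51  0.89 -0.34  1.57  0.38  0.75  1.78]
(4.5667, array([569.54,  -1.89, 260.34]), array([ 0.35, -0.03,  0.46]), 85.8154126989865)
```

```bash
python3 -c "
import cv2,numpy as np
cv2.imwrite('pics/wr12.png',cv2.resize(np.hstack([cv2.imread('pics/wr1.png'),cv2.imread('pics/wr2.png')]),(800,300),interpolation=cv2.INTER_AREA))"
```

```text
(no output)
```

View pics/wr1.png

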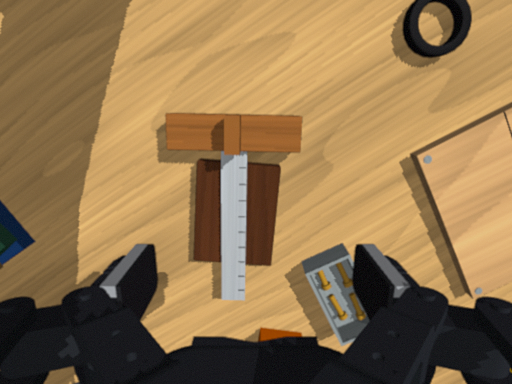

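View pics/wr2.png

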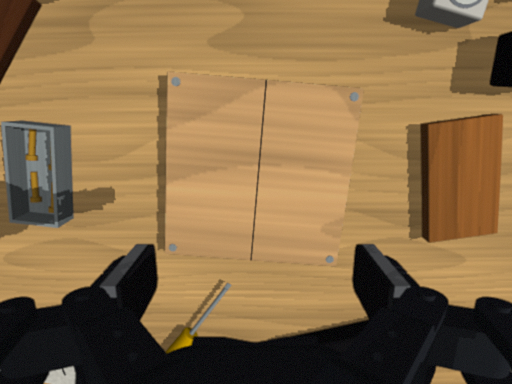

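```bash
python3 - <<'E'
from h import *
for i in range(3): print(st()); wait(.3)
s=read_state();print(s['qvel'],s['tool_rot'])
c2=load('pics/wr2.npz');im=c2['image'];g=cv2.cvtColor(im,cv2.COLOR_BGR2GRAY);hsv=cv2.cvtColor(im,cv2.COLOR_BGR2HSV)
for r in (60,66,68,70,72,74,76,78,80,82,84,88): print(r,g[r,200],hsv[r,200],g[r,300],hsv[r,300])
print(g[150,250:272])
c1=load('pics/wr1.npz');hsv=cv2.cvtColor(c1['image'],cv2.COLOR_BGR2HSV)
print(hsv[130,160:310:4].tolist());print(hsv[105:170:3,190].tolist());print(hsv[220,215:255:2].tolist())
E
python3 - <<'E'
import cv2
a=cv2.imread('pics/wr1.png')[100:170,150:310];cv2.imwrite('pics/z1.png',cv2.resize(a,None,fx=5,fy=5,interpolation=0))
a=cv2.imread('pics/wr2.png')[60:110,150:370];cv2.imwrite('pics/z2.png',cv2.resize(a,None,fx=3.5,fy=3.5,interpolation=0))
E
```

```text
(4.5667, array([569.54,  -1.89, 260.34]), array([ 0.35, -0.03,  0.46]), 85.8154126989865)
(4.8667, array([569.93,  -0.44, 260.11]), array([ 0.64, -0.4 , -0.51]), 85.32567149855326)
(5.1667, array([569.96,   0.01, 259.98]), array([-0.69, -0.45, -0.05]), 85.46659641513311)
[-0. -0.  0. -0. -0.  0.  0.] [[-0.  1. -0.]
 [ 1.  0. -0.]
 [-0. -0. -1.]]
60 151 [ 18 130 184] 136 [ 18 128 165]
66 149 [ 18 128 181] 154 [ 18 127 186]
68 151 [ 18 130 183] 153 [ 17 130 188]
70 155 [ 18 129 188] 153 [ 18 129 186]
72 166 [ 18 129 202] 147 [ 18 132 180]
74 155 [ 17 122 188] 147 [ 18 128 179]
76 154 [ 16 122 188] 151 [ 18 129 184]
78 152 [ 16 122 186] 158 [ 18 130 192]
80 153 [ 16 122 188] 155 [ 18 128 188]
82 156 [ 16 122 192] 139 [ 17 125 170]
84 158 [ 16 124 194] 156 [ 16 121 191]
88 151 [ 16 123 186] 159 [ 16 122 194]
[149 152 152 152 154 152 153 154 150 109  79 139 157 155 154 154 155 153
 153 154 156 154]
[[18, 124, 121], [18, 125, 120], [14, 179, 161], [14, 182, 160], [14, 178, 159], [14, 173, 162], [14, 175, 160], [14, 179, 160], [14, 175, 163], [14, 176, 164], [14, 176, 162], [14, 179, 161], 
[... 376 characters left out ...]
 147], [18, 128, 216], [18, 129, 206]]
[[17, 128, 205], [17, 129, 204], [18, 128, 196], [14, 176, 149], [14, 173, 167], [15, 177, 160], [14, 178, 159], [15, 183, 138], [14, 179, 158], [14, 179, 154], [15, 178, 150], [14, 180, 156], [14, 176, 158], [15, 178, 159], [14, 179, 162], [16, 143, 125], [17, 124, 128], [18, 128, 131], [18, 128, 134], [18, 129, 144], [18, 129, 216], [18, 128, 176]]
[[10, 176, 87], [12, 176, 90], [11, 207, 58], [150, 2, 149], [99, 13, 197], [101, 11, 192], [101, 11, 192], [105, 13, 192], [99, 9, 189], [103, 12, 190], [100, 12, 190], [103, 12, 191], [99, 14, 187], [100, 12, 190], [103, 12, 192], [103, 12, 186], [10, 150, 80], [10, 173, 81], [11, 176, 84], [12, 175, 86]]
```

View pics/z1.png

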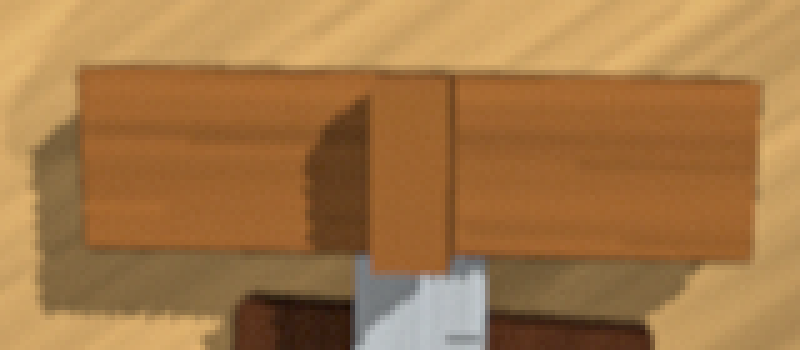

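View pics/z2.png

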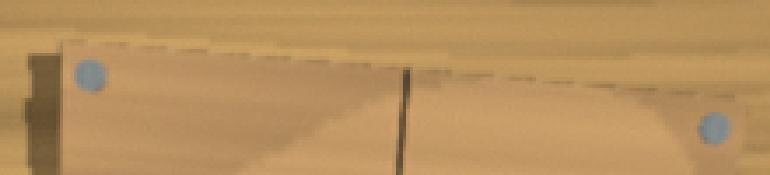

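```bash
cat >> h.py <<'E'
def linefit(xy):
    vx,vy,x0,y0=cv2.fitLine(xy.astype(np.float32),cv2.DIST_HUBER,0,.1,.01).ravel()
    return np.array([x0,y0]),np.array([vx,vy])
def board_line(c,r0,r1,c0,c1):
    """dark pencil line between rows; image cols c0..c1 -> point,dir (x positive)"""
    g=cv2.cvtColor(c['image'],cv2.COLOR_BGR2GRAY).astype(float)
    uv=[]
    for r in range(r0,r1):
        row=g[r,c0:c1];d=np.clip(np.median(row)-row-25,0,None)
        if d.sum()>0 : 
            k=np.argmax(d);s=slice(max(k-2,0),k+3);uv.append(((d[s]*np.arange(c0,c1)[s]).sum()/d[s].sum(),r))
    p,d=linefit(onplane(c,uv,20)[:,:2]); return p,d*np.sign(d[0])
E
python3 - <<'E'
from h import *
c=load('pics/wr2.npz');hsv=cv2.cvtColor(c['image'],cv2.COLOR_BGR2HSV)
p,d=board_line(c,90,250,240,275);print('line',p,d,np.degrees(np.arctan2(d[1],d[0])))
s=onplane(c,[(266.3,79.4)],20)[0];print('start',s)
# edge by hue*: per column, first row where hue<=16.5 smoothed
uv=[]
for u in list(range(185,255))+list(range(280,345)):
    col=cv2.GaussianBlur(c['image'][55:105,u-3:u+4].astype(np.float32),(0,0),1).mean(1)
    ratio=col[:,0]/col[:,2]   # b/r
    k=np.arange(50);best=min(range(8,42),key=lambda t:((ratio[:t]-ratio[:t].mean())**2).sum()+((ratio[t:]-ratio[t:].mean())**2).sum())
    uv.append((u,55+best-.5))
e=onplane(c,uv,20)[:,:2];ep,ed=linefit(e);print('edge',ep,ed,np.degrees(np.arctan2(-ed[0],ed[1])) , 'perp to line', ed@d)
n=np.array([-ed[1],ed[0]]);t=((ep-p)@n)/(d@n);print('intersection',p+d*t)
cor=onplane(c,[(167,72),(361,88),(335,264),(165,249)],20);print(cor,np.linalg.norm(np.diff(cor,axis=0),axis=1))
q=load('pics/wr1.npz');h1=cv2.cvtColor(q['image'],cv2.COLOR_BGR2HSV)
L=[];Rr=[]
for r in range(170,290):
    row=np.where((h1[r,205:260,1]<70)&(h1[r,205:260,2]>110))[0]
    L.append((205+row.min()-.5,r));Rr.append((205+row.max()+.5,r))
a=[linefit(onplane(q,x,26)[:,:2]) for x in (L,Rr)]
for pp,dd in a: print('blade',pp,dd,np.degrees(np.arctan2(*(dd*np.sign(dd[0]))[::-1])))
n=np.array([-a[0][1][1],a[0][1][0]]);print('width',(a[1][0]-a[0][0])@n)
print('tip',onplane(q,[(221.5,299.5),(244.5,299.5)],26))
print('rib',onplane(q,[(232,135),(224,115.6),(240,115.8),(224.5,154.4),(240,154.4)],64))
print('stock',onplane(q,[(166,113),(302,116.5),(300.5,152),(167,149.5)],36))
print(q['cam_to_world'][:3,3])
E
```

```text
line [577.43   1.44] [ 1.   -0.08] -4.838272
start [474.17  10.68  20.  ]
edge [473.67   8.03] [0.08 1.  ] -4.7657824 perp to line -0.0012651905
intersection [473.85  10.21]
[[ 465.65  -98.95   20.  ]
 [ 483.27  116.59   20.  ]
 [ 698.79  100.14   20.  ]
 [ 677.1  -116.57   20.  ]] [216.26 216.15 217.8 ]
blade [ 421.89 -349.01] [ 0.82 -0.57] -34.567673
blade [ 431.82 -318.26] [ 0.83 -0.56] -34.35737
width 30.958336
tip [[ 494.7  -397.67   26.  ]
 [ 510.98 -372.51   26.  ]]
rib [[ 325.75 -264.07   64.  ]
 [ 305.38 -260.04   64.  ]
 [ 314.3  -246.68   64.  ]
 [ 337.97 -281.64   64.  ]
 [ 346.7  -268.21   64.  ]]
stock [[ 267.76 -313.84   36.  ]
 [ 351.54 -191.87   36.  ]
 [ 383.85 -213.2    36.  ]
 [ 300.24 -336.72   36.  ]]
[ 315.03 -229.8   402.25]
```

```bash
python3 - <<'E'
from h import *
y=np.radians(-34.46)
g=np.array([325.8,-264.0])
movep((*g,130),R(y));wait(.3)
print(st())
movel((*g,60));
print('hit',movel((*g,40),max_speed=40,guard=8));wait(.2);print(st())
clamp();wait(.2);print(st())
c=shot('wrist','wr3');np.savez('pics/wr3.npz',**c)
p=read_state()['eef_pos'];movel((p[0],p[1],110),max_speed=80);wait(.3);print(st(),read_state()['tool_rot'][:,1])
c=shot('wrist','wr4');np.savez('pics/wr4.npz',**c)
E
```

```text
(7.1917, array([ 326.19, -263.81,  130.03]), array([-0.17, -0.88, -0.12]), 85.09130563835302)
hit False
(8.6583, array([ 325.87, -264.01,   40.13]), array([ 0.66, -0.49,  0.05]), 85.25360463342432)
(9.5, array([ 325.85, -263.99,   40.18]), array([-1.09,  1.96,  7.75]), 14.965254703618518)
(10.875, array([ 325.7 , -263.98,  109.84]), array([ 0.32, -0.47, -5.31]), 15.04653713786656) [ 0.82 -0.57 -0.  ]
```

```bash
python3 -c "
import cv2,numpy as np
cv2.imwrite('pics/z3.png',cv2.resize(np.hstack([cv2.imread('pics/wr3.png'),cv2.imread('pics/wr4.png')]),(800,300),interpolation=cv2.INTER_AREA))"
```

```text
(no output)
```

View pics/z3.png

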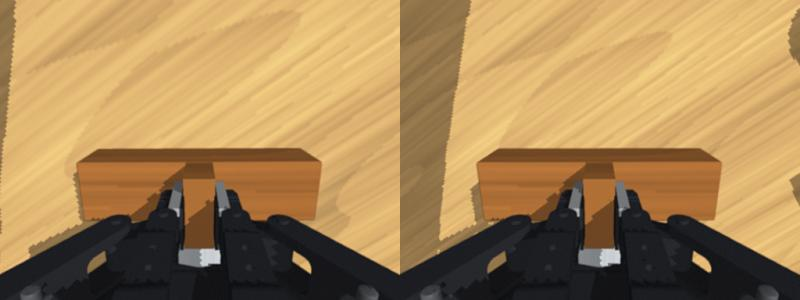

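```bash
python3 - <<'E'
from h import *
y=np.radians(-4.81);d=np.array([np.cos(y),np.sin(y)]);E=np.array([474.0,10.4])
a=E-45*d; 
movep((*a,110),R(y));wait(.3);print(st())
movel((*a,48),max_speed=80)
print('down',movel((*a,39.5),max_speed=15,guard=4));wait(.2);s=read_state();print(st());z=s['eef_pos'][2]
p=E-30*d
movel((*p,z),max_speed=40);wait(.1);print(st())
p=E-14*d
print('edge',movel((*p,z),max_speed=12,guard=8));wait(.3);print(st(), (E-read_state()['eef_pos'][:2])@d)
c=shot('wrist','wr5')
E
```

```text
(12.3667, array([429.16,  13.51, 110.02]), array([ 0.26,  0.51, -4.75]), 15.045407997564622)
down True
(14.0167, array([429.1 ,  14.27,  40.17]), array([-1.17,  0.59, 11.3 ]), 15.032071304919066)
(14.65, array([443.85,  12.94,  40.21]), array([-3.67,  1.06,  5.51]), 14.705241712424856)
edge True
(15.275, array([443.76,  12.98,  40.21]), array([-1.82,  0.07,  8.1 ]), 15.176236095765368) 30.347035982943964
```

View pics/wr5.png

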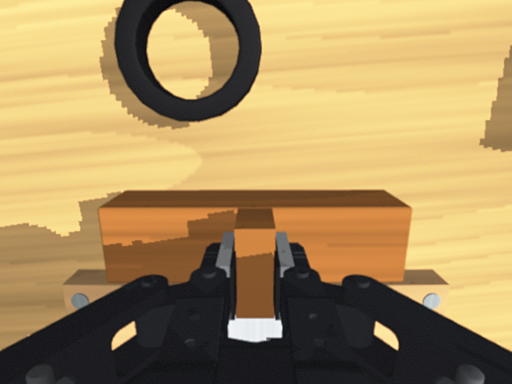

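```bash
python3 - <<'E'
from h import *
y=np.radians(-4.81);d=np.array([np.cos(y),np.sin(y)]);E=np.array([474.0,10.4])
p=E-30.3*d;z=40.6
movel((*p,z),max_speed=10);wait(.3);print(st())
p=E-14*d
print('edge',movel((*p,z),max_speed=12,guard=8));wait(.3);print(st(), (E-read_state()['eef_pos'][:2])@d)
c=shot('wrist','wr6')
E
```

```text
(15.875, array([443.77,  12.94,  40.53]), array([ 0.68, -0.42, -3.23]), 14.927100451972498)
edge True
(17.0833, array([454.1 ,  12.11,  40.25]), array([-0.47,  0.9 ,  5.21]), 14.826347673979443) 19.97351486925488
```

View pics/wr6.png

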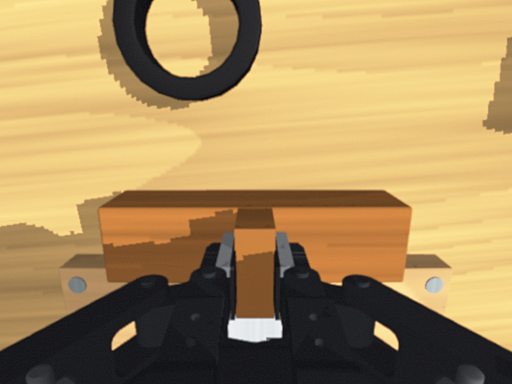

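```bash
python3 - <<'E'
from h import *
y=np.radians(-4.81);d=np.array([np.cos(y),np.sin(y)]);E=np.array([474.0,10.4])
p=E-17*d;z=40.25
print('edge',movel((*p,z),max_speed=6,guard=10));print(st(), (E-read_state()['eef_pos'][:2])@d)
open_gripper();wait(.2);print(st(),read_state()['tool_rot'])
q=read_state()['eef_pos'];movel((q[0],q[1],110),max_speed=150)
v=E+95*d;movep((*v,260),R(y));wait(.5)
c=shot('wrist','wr7');np.savez('pics/wr7.npz',**c);print(st())
E
```

```text
edge True
(17.4333, array([454.18,  12.1 ,  40.27]), array([-2.47, -0.28,  9.47]), 14.859836604826857) 19.896893473536455
(18.3167, array([453.94,  12.15,  40.06]), array([ 1.33,  0.55, -0.7 ]), 85.33274743251542) [[ 0.08  1.   -0.01]
 [ 1.   -0.08  0.  ]
 [ 0.   -0.01 -1.  ]]
(20.2667, array([568.62,   2.46, 259.95]), array([ 0.6 ,  0.96, -0.13]), 85.37793920541006)
```

View pics/wr7.png

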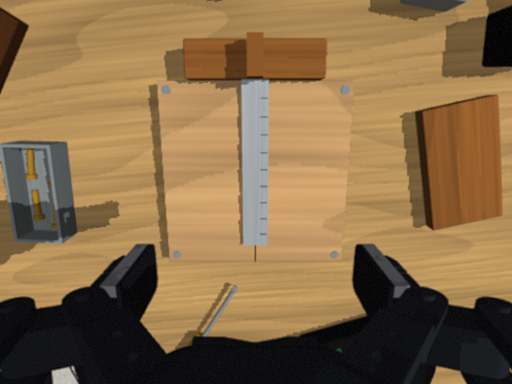

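```bash
cat >> h.py <<'E'
def blade_edges(c,r0,r1,c0,c1,z=26):
    h=cv2.cvtColor(c['image'],cv2.COLOR_BGR2HSV);L=[];Q=[]
    for r in range(r0,r1):
        w=np.where((h[r,c0:c1,1]<60)&(h[r,c0:c1,2]>100))[0]
        L.append((c0+w.min()-.5,r));Q.append((c0+w.max()+.5,r))
    return [linefit(onplane(c,x,z)[:,:2]) for x in (L,Q)]
def ang(d): d=d*np.sign(d[0]);return np.degrees(np.arctan2(d[1],d[0]))
E
python3 - <<'E'
from h import *
c=load('pics/wr7.npz')
y=np.radians(-4.81);d=np.array([np.cos(y),np.sin(y)]);n=np.array([-d[1],d[0]]);E=np.array([474.0,10.4])
for p,dd in blade_edges(c,95,235,230,280): print('blade edge y off',(p-E)@n,'x',(p-E)@d,ang(dd))
p,dd=board_line(c,249,260,245,267);print('stub',(p-E)@n,(p-E)@d,ang(dd))
g=cv2.cvtColor(c['image'],cv2.COLOR_BGR2GRAY);print(g[254,248:264],g[258,248:264])
def f(u,z):
    q=onplane(c,u,z)[:,:2]-E;return np.c_[q@d,q@n]
print('stock inner top corners(z36)',f([(184.5,78.5),(326,80)],36),'board near corners',f([(157,83),(354,83)],20))
E
python3 - <<'E'
import cv2
a=cv2.imread('pics/wr7.png')[60:110,150:370];cv2.imwrite('pics/z2.png',cv2.resize(a,None,fx=3.5,fy=3.5,interpolation=0))
E
```

```text
blade edge y off -15.931879037044135 x 82.73268856984592 -4.5061145
blade edge y off 14.674125996407763 x 88.16218809561646 -4.8068423
stub -0.4705046406915093 208.8369380346568 -4.778131
[153 153 152 153 156 153 118  85 137 157 155 153 154 153 154 154] [153 153 153 153 156 151 117  84 137 155 153 154 154 152 152 153]
stock inner top corners(z36) [[ -0.37 -74.96]
 [  1.22  75.19]] board near corners [[   2.9  -109.12]
 [   3.    109.93]]
```

View pics/z2.png

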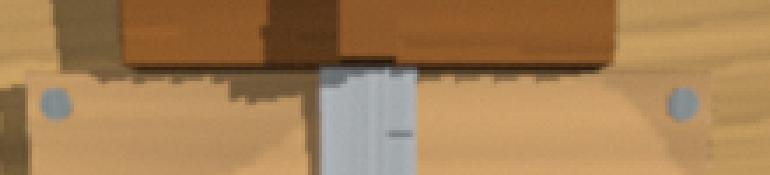

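```bash
python3 - <<'E'
from h import *
y=np.radians(35)
ydir=np.array([np.cos(y),np.sin(y)])
t=np.array([450,305])+60*ydir
movep((*t,330),R(y));wait(.5)
c=shot('wrist','wr8');np.savez('pics/wr8.npz',**c);print(st())
h=cv2.cvtColor(c['image'],cv2.COLOR_BGR2HSV);P=cloud(c)
m=(h[...,1]<60)&(h[...,2]>60)&(P[...,2]>36)&(P[...,2]<48)
for b in blobs(c,m,42,200): print(b[0],'%.1f %.1f %.2f'%b[1:4],b[4],b[5])
E
```

```text
(22.1333, array([499.18, 339.35, 329.99]), array([-0.37, -0.79,  0.6 ]), 85.44183875156521)
[383.81 211.12] 56.0 55.8 -13.66 2050 [222.15  21.64]
[389.28 337.05] 56.1 55.7 12.12 2040 [303.62  85.73]
[447.6  399.32] 56.1 54.6 -85.78 1743 [314.8  152.35]
[544.27 395.69] 56.4 55.7 70.17 1564 [269.72 208.43]
[834.9  141.36] 42.6 41.3 -75.05 563 [ 15.08 267.54]
```

View pics/wr8.png

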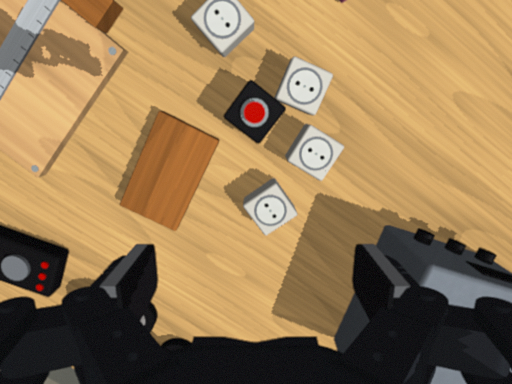

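```bash
cat >> h.py <<'E'
Y0=np.radians(-4.80);D=np.array([np.cos(Y0),np.sin(Y0)]);N=np.array([-D[1],D[0]]);E0=np.array([474.0,10.4])
def bd(x,n): return E0+x*D+n*N
def sockets(c,z=42,minpx=800):
    h=cv2.cvtColor(c['image'],cv2.COLOR_BGR2HSV);P=cloud(c)
    m=(h[...,1]<60)&(h[...,2]>60)&(P[...,2]>z-7)&(P[...,2]<z+7)
    return [b for b in blobs(c,m,z,minpx) if abs(b[1]-56)<4 and abs(b[2]-56)<4]
def look(xy,yaw,name=None,z=200):
    yd=np.array([np.cos(yaw),np.sin(yaw)]);movep((*(np.array(xy)+62*yd),z),R(yaw));wait(.4)
    c=shot('wrist',name)
    if name: np.savez(f'pics/{name}.npz',**c)
    return c
def pick(xy,yawdeg,name,shift=0):
    c=look(xy,np.radians(yawdeg),name)
    b=min(sockets(c),key=lambda b:np.linalg.norm(b[0]-xy));s=b[0];a=(b[3]-yawdeg+45)%90-45+yawdeg
    print('socket',s,'%.1f %.1f yaw %.2f'%(b[1],b[2],a))
    if np.linalg.norm(s-xy)>20 or abs(a-yawdeg)>8: raise SystemExit('moved?')
    y=np.radians(a);q=s+shift*np.array([np.cos(y),np.sin(y)])
    movep((*q,80),R(y));wait(.15)
    print('hit',movel((*q,5),max_speed=120,guard=10));clamp();wait(.1);print('gap',st())
    p=read_state()['eef_pos'];movel((p[0],p[1],110),max_speed=200)
def place(x,side,nfin=43.15,mid=79):
    q=bd(x,side*mid);movep((*q,80),R(Y0));wait(.2);movel((*q,34),max_speed=120)
    print('down',movel((*q,23),max_speed=20,guard=3),st());open_gripper()
    p=read_state()['eef_pos'];movel((p[0],p[1],85),max_speed=200)
    y=Y0-np.pi/2
    movep((*q,85),R(y));wait(.2);print('hit',movel((*q,26.5),max_speed=120,guard=10));clamp();wait(.15)
    p=read_state()['eef_pos'];print('regrip n,x',(p[:2]-E0)@N,(p[:2]-E0)@D,st())
    movel((*q,27.5),max_speed=30);
    q2=bd(x,side*(nfin+4));movel((*q2,27.5),max_speed=60);wait(.2)
    q3=bd(x,side*nfin);movel((*q3,27.0),max_speed=10);wait(.3)
    p=read_state()['eef_pos'];print('final n,x',(p[:2]-E0)@N,(p[:2]-E0)@D,st())
    movel((*q3,26.4),max_speed=10);wait(.2);print(st())
    open_gripper();wait(.1);movel((*q3,100),max_speed=150)
E
python3 - <<'E'
from h import *
pick(np.array([383.8,211.1]),-13.7,'pA')
place(155,1)
c=look(bd(120,40),Y0-np.pi/2,'plA')
for b in sockets(c,62): print((b[0]-E0)@D,(b[0]-E0)@N,b[1:4])
E
```

```text
socket [382.75 209.75] 55.2 54.6 yaw -13.38
hit False
gap (25.4333, array([382.95, 210.04,   5.65]), array([-2.76, -0.47, 13.48]), 55.39720322493236)
down True (28.4083, array([635.16,  76.28,  25.75]), array([-2.83,  0.92, 11.37]), 55.270630114105764)
hit False
regrip n,x 79.09417277541897 155.4334438305593 (31.8667, array([635.51,  76.21,  27.38]), array([-0.67,  0.53,  5.85]), 54.973328443814665)
final n,x 43.192108131645206 155.326748149973 (33.85, array([632.4 ,  40.44,  27.37]), array([-1.01,  2.04,  4.49]), 55.34714700780059)
(34.3, array([632.42,  40.45,  27.34]), array([-3.58,  3.22, 15.49]), 55.44451905281528)
154.60676297469058 42.62625867735447 (54.81941604614258, 53.78981399536133, -4.621917724609375)
```

View pics/plA.png

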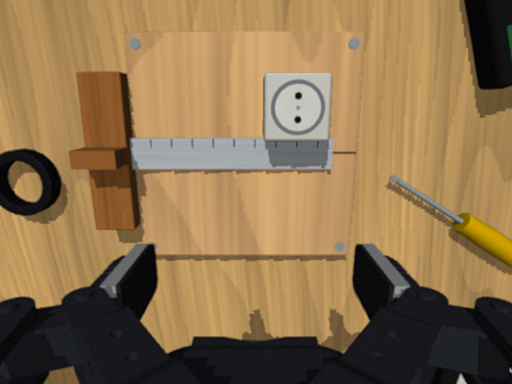

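```bash
cat >> h.py <<'E'
def blade_h(c,c0,c1,r0,r1):
    h=cv2.cvtColor(c['image'],cv2.COLOR_BGR2HSV);L=[];Q=[]
    for u in range(c0,c1):
        w=np.where((h[r0:r1,u,1]<70)&(h[r0:r1,u,2]>60))[0]
        L.append((u,r0+w.min()-.5));Q.append((u,r0+w.max()+.5))
    out=[]
    for x in (L,Q):
        p,d=linefit(onplane(c,x,26)[:,:2]);d=d*np.sign(d[0]); a=ang(d)
        out.append([((p-E0)@N)+(X-((p-E0)@D))*np.tan(np.radians(a+4.80)) for X in (0,100,195)]+[a])
    return np.array(out)
E
python3 - <<'E'
from h import *
c=load('pics/plA.npz')
b=blade_h(c,140,260,125,185);print(b,b.mean(0))
b=blade_h(c,275,326,143,185);print(b)
g=cv2.cvtColor(c['image'],cv2.COLOR_BGR2GRAY)
uv=[]
for u in range(336,354):
    d=np.clip(150-g[143:164,u].astype(float)-25,0,None)
    if d.sum()>0: uv.append((u,143+(d*np.arange(21)).sum()/d.sum()))
print(((onplane(c,uv,20)[:,:2]-E0)@N).round(2))
# socket bottom-edge
for u in (270,290,310,328): print(u,c['image'][132:146,u].tolist())
E
python3 - <<'E'
import cv2
a=cv2.imread('pics/plA.png')[120:185,120:365];cv2.imwrite('pics/z2.png',cv2.resize(a,None,fx=3.2,fy=3.2,interpolation=0))
E
```

```text
[[ 14.85  14.64  14.43  -4.92]
 [-16.22 -16.32 -16.42  -4.86]] [-0.68 -0.84 -1.   -4.89]
[[  9.67   9.81   9.95  -4.72]
 [-16.42 -16.36 -16.29  -4.76]]
[-0.32 -0.3  -0.28 -0.31 -0.29 -0.29 -0.3  -0.29 -0.31 -0.29 -0.28 -0.27
 -0.31 -0.29 -0.31 -0.29 -0.31 -0.26]
270 [[176, 185, 189], [177, 186, 188], [177, 186, 188], [177, 185, 189], [177, 186, 189], [176, 185, 189], [166, 175, 178], [139, 146, 148], [104, 109, 111], [93, 95, 94], [107, 103, 101], [108, 107, 104], [106, 103, 100], [106, 105, 103]]
290 [[111, 107, 103], [121, 120, 116], [152, 159, 159], [175, 183, 187], [178, 187, 191], [176, 185, 188], [165, 174, 176], [138, 146, 147], [106, 112, 112], [94, 94, 94], [103, 101, 99], [111, 108, 105], [107, 107, 103], [109, 106, 104]]
310 [[161, 169, 170], [176, 186, 187], [176, 187, 188], [176, 185, 188], [175, 186, 188], [175, 185, 187], [163, 172, 174], [137, 144, 148], [106, 112, 113], [100, 100, 100], [109, 107, 103], [108, 106, 102], [108, 107, 104], [106, 105, 102]]
328 [[139, 147, 152], [138, 146, 149], [134, 145, 148], [132, 141, 144], [130, 139, 142], [132, 140, 142], [134, 140, 141], [126, 127, 126], [120, 119, 117], [125, 121, 119], [129, 126, 122], [128, 124, 122], [125, 123, 119], [124, 122, 118]]
```

View pics/z2.png

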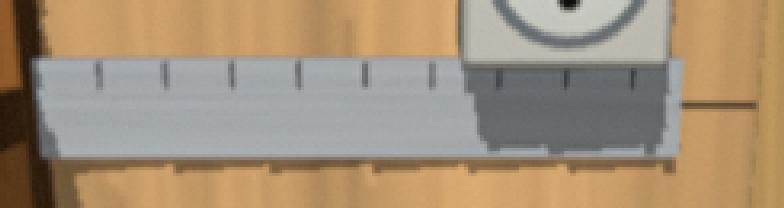

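```bash
python3 - <<'E'
from h import *
pick(np.array([544.3,395.7]),-19.8,'pD')
place(155,-1,43.0)
E
python3 - <<'E'
from h import *
pick(np.array([447.6,399.3]),4.2,'pC')
place(61,1,43.1)
c=look(bd(110,20),Y0-np.pi/2,'plC')
for b in sockets(c,62): print((b[0]-E0)@D,(b[0]-E0)@N,b[1:4])
E
```

```text
socket [545.5  397.09] 55.2 53.7 yaw -19.87
hit False
gap (40.4083, array([545.88, 397.44,   5.93]), array([-0.93, -0.43,  5.47]), 54.989303524697796)
down True (44.0417, array([621.99, -81.22,  25.87]), array([-2.54,  1.05, 11.58]), 55.307313156876944)
hit False
regrip n,x -78.97828279957312 155.37115852987117 (47.5167, array([622.22, -81.3 ,  27.3 ]), array([-0.54,  0.88,  5.81]), 55.31039028839209)
final n,x -43.16133638249098 155.25013218107804 (49.5, array([625.09, -45.6 ,  27.31]), array([-0.29, -1.04,  5.96]), 55.133859868901965)
(49.95, array([625.11, -45.57,  27.27]), array([-3.54, -0.43, 16.24]), 55.23149468700323)
socket [447.37 400.55] 55.2 54.5 yaw 4.16
hit False
gap (55.3, array([447.58, 400.89,   5.82]), array([-1.72, -0.44,  8.76]), 55.2224757852134)
down True (58.425, array([541.51,  84.17,  25.77]), array([-3.11, -0.35, 13.72]), 55.32301668386532)
hit False
regrip n,x 79.11185619117775 61.246183200719635 (61.8917, array([541.65,  84.11,  27.2 ]), array([-0.85,  0.55,  9.05]), 54.98454011955086)
final n,x 43.07816374522707 61.216789631384565 (63.875, array([538.61,  48.2 ,  27.21]), array([1.42, 1.2 , 5.95]), 55.20003554264241)
(64.325, array([538.64,  48.22,  27.18]), array([-5.14,  3.14, 19.14]), 55.329426718378244)
61.55054269646003 42.34325636618391 (55.51816177368164, 54.53618240356445, -4.9487152099609375)
154.2396085364148 42.27786591165398 (55.26544952392578, 54.47793960571289, -4.528327941894531)
154.00810173796418 -42.370694029595526 (55.471683502197266, 54.90037155151367, -4.827606201171875)
```

View pics/plC.png

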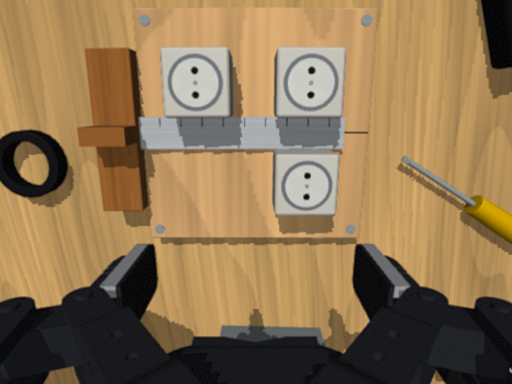

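View pics/pC.png

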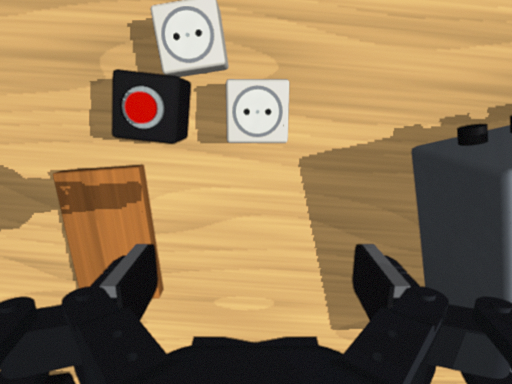

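```bash
sed -i 's/def place(x,side,nfin=43.15,mid=79):/def place(x,side,nfin=43.15,mid=79,sh=0):/; s/    q=bd(x,side\*mid);movep((\*q,80),R(Y0));wait(.2);movel((\*q,34)/    q=bd(x-sh,side*mid);movep((*q,80),R(Y0));wait(.2);movel((*q,34)/; s/^    y=Y0-np.pi\/2$/    y=Y0-np.pi\/2;q=bd(x,side*mid)/' h.py; sed -n '/def place/,$p' h.py | head -12
python3 - <<'E'
from h import *
pick(np.array([389.3,337.0]),12.1,'pB',shift=-5)
c=shot('wrist','pB2')
E
```

```text
def place(x,side,nfin=43.15,mid=79,sh=0):
    q=bd(x-sh,side*mid);movep((*q,80),R(Y0));wait(.2);movel((*q,34),max_speed=120)
    print('down',movel((*q,23),max_speed=20,guard=3),st());open_gripper()
    p=read_state()['eef_pos'];movel((p[0],p[1],85),max_speed=200)
    y=Y0-np.pi/2;q=bd(x,side*mid)
    movep((*q,85),R(y));wait(.2);print('hit',movel((*q,26.5),max_speed=120,guard=10));clamp();wait(.15)
    p=read_state()['eef_pos'];print('regrip n,x',(p[:2]-E0)@N,(p[:2]-E0)@D,st())
    movel((*q,27.5),max_speed=30);
    q2=bd(x,side*(nfin+4));movel((*q2,27.5),max_speed=60);wait(.2)
    q3=bd(x,side*nfin);movel((*q3,27.0),max_speed=10);wait(.3)
    p=read_state()['eef_pos'];print('final n,x',(p[:2]-E0)@N,(p[:2]-E0)@D,st())
    movel((*q3,26.4),max_speed=10);wait(.2);print(st())
socket [388.18 337.12] 55.2 54.4 yaw 12.07
hit False
gap (70.5333, array([383.43, 336.42,   5.68]), array([-1.57,  0.13, 10.58]), 55.229467235864504)
```

```bash
python3 -c "
import cv2,numpy as np
cv2.imwrite('pics/z3.png',cv2.resize(np.hstack([cv2.imread('pics/pB.png'),cv2.imread('pics/pB2.png')]),(800,300),interpolation=cv2.INTER_AREA))"
```

```text
(no output)
```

View pics/z3.png

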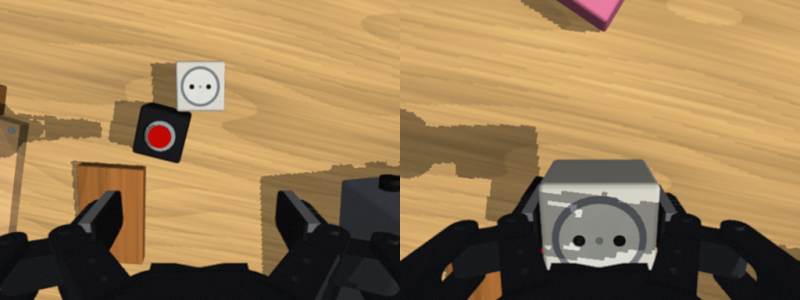

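```bash
python3 - <<'E'
from h import *
place(61,-1,43.0,sh=5)
c=look(bd(105,0),Y0-np.pi/2,'plB',z=190)
for b in sockets(c,62): print((b[0]-E0)@D,(b[0]-E0)@N,b[1:4])
print(st())
E
python3 - <<'E'
import cv2
a=cv2.imread('pics/plB.png')[0:230,80:400];cv2.imwrite('pics/z2.png',cv2.resize(a,None,fx=2.5,fy=2.5,interpolation=2))
E
```

```text
down True (74.0417, array([523.35, -72.9 ,  25.69]), array([-3.27,  1.95, 13.64]), 55.12047695553599)
hit False
regrip n,x -78.96457727946104 61.22762153364822 (77.5, array([528.41, -73.41,  27.2 ]), array([-2.02,  1.78,  8.98]), 55.422511842642464)
final n,x -43.13262908942937 61.208347476018176 (79.4833, array([531.38, -37.7 ,  27.22]), array([-0.34, -1.65,  4.95]), 55.11653863756907)
(79.9333, array([531.37, -37.7 ,  27.16]), array([-4.05, -0.31, 21.35]), 55.17615947069409)
61.45076046133925 41.80794393869869 (55.173423767089844, 55.159698486328125, 85.42899322509766)
154.1699435913778 41.96012731499481 (55.582740783691406, 55.16532516479492, -4.61114501953125)
61.44439861239854 -42.432030097002205 (55.38772201538086, 54.53984069824219, -4.817047119140625)
153.95191346134456 -42.4667130253215 (55.529327392578125, 54.52664566040039, -4.817756652832031)
(82.025, array([573.33, -60.04, 189.76]), array([ 0.81, -0.5 ,  0.31]), 85.24387971059363)
```

View pics/z2.png

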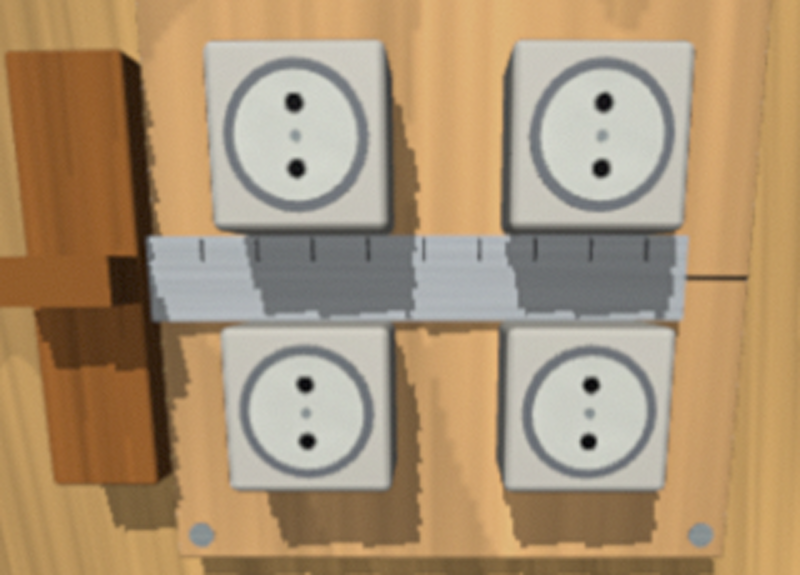

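```bash
python3 - <<'E'
from h import *
p=bd(-19.9,0.0);y=np.radians(-4.81)
movep((*p,130),R(y));wait(.3);movel((*p,60),max_speed=150);print('hit',movel((*p,40.2),max_speed=40,guard=8));wait(.25);print(st())
clamp();wait(.2);print(st())
movel((*p,43),max_speed=10);movel((*p,80),max_speed=25);movel((*p,130),max_speed=100);print(st())
g=np.array([325.85,-263.99]);y2=np.radians(-34.46)
movep((*g,120),R(y2));wait(.3);movel((*g,48),max_speed=100);wait(.15)
print('down',movel((*g,39.5),max_speed=15,guard=4));wait(.1);print(st())
open_gripper();wait(.1);movel((*g,110),max_speed=150)
movep((370,-265,260),R(np.radians(-33)));wait(.4);c=shot('wrist','wr9');np.savez('pics/wr9.npz',**c);print(st())
for b in blade_edges(c,170,290,205,260): print(b,ang(b[1]))
E
```

```text
hit False
(85.075, array([454.28,  12.09,  40.34]), array([-0.51,  0.07, -0.29]), 85.12970519779863)
(85.9167, array([454.15,  12.09,  40.37]), array([-1.24,  1.15,  6.82]), 14.75856489898687)
(88.6333, array([453.99,  12.31, 129.66]), array([-0.36,  0.1 , -4.67]), 14.637866997023423)
down True
(91.725, array([ 325.8 , -263.9 ,   40.35]), array([-0.42,  0.75,  9.38]), 14.61688809882786)
(94.25, array([ 369.84, -265.08,  259.81]), array([ 0.07,  0.14, -0.76]), 85.54605898103884)
(array([ 402.4 , -336.57], dtype=float32), array([ 0.82, -0.57], dtype=float32)) -34.628277
(array([ 429.35, -316.6 ], dtype=float32), array([ 0.82, -0.57], dtype=float32)) -34.718235
```

View pics/wr9.png

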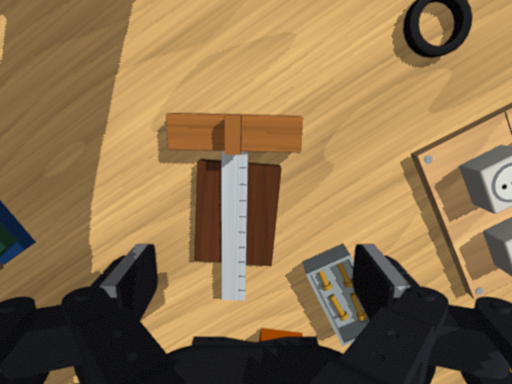

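```bash
python3 - <<'E'
from h import *
y=np.radians(0)
c=look((590,250),y,'stand',z=230)
h=cv2.cvtColor(c['image'],cv2.COLOR_BGR2HSV);P=cloud(c)
m=(h[...,0]<16)&(h[...,1]>150)&(h[...,2]>50)&(P[...,2]>10)&(P[...,2]<30)
for b in blobs(c,m,20,3000): print('stand',b[0],b[1:4],b[5])
c=look(bd(105,0),Y0-np.pi/2,'brd2',z=200)
for b in sockets(c,62): print((b[0]-E0)@D,(b[0]-E0)@N,b[1:4])
c=look((590,-268),y,'tray',z=200);np.savez('pics/tray.npz',**c);print(st())
h=cv2.cvtColor(c['image'],cv2.COLOR_BGR2HSV);P=cloud(c)
m=(h[...,1]<80)&(abs(P[...,2]-36)<6)|((h[...,0]>70)&(h[...,1]<90)&(h[...,2]>30)&(P[...,2]>-8)&(P[...,2]<42))
for b in blobs(c,m,36,2000): print('tray',b[0],b[1:4],b[5])
E
python3 - <<'E'
import cv2,numpy as np
I=[cv2.resize(cv2.imread(f'pics/{n}.png'),(400,300),interpolation=cv2.INTER_AREA) for n in ('stand','brd2','tray')]
I.append(I[0]*0);cv2.imwrite('pics/z4.png',np.vstack([np.hstack(I[:2]),np.hstack(I[2:])]))
E
```

```text
stand [590.08 251.87] (148.21669006347656, 89.03689575195312, 7.961476802825928) [256.71 105.99]
61.470770221895336 41.8716283139867 (55.71912384033203, 55.169921875, 85.32433319091797)
154.18349630800816 41.70755651446751 (55.413822174072266, 55.14376449584961, -4.467552185058594)
61.37202850589649 -42.308356782594224 (55.33327865600586, 54.71269989013672, -4.804344177246094)
153.98471544562088 -42.758142164498885 (55.62293243408203, 55.522117614746094, 85.20832824707031)
(100.3833, array([ 652.04, -267.84,  199.98]), array([-0.36, -0.69, -0.21]), 85.36099173337257)
tray [ 579.16 -263.3 ] (119.53852081298828, 60.44162368774414, -6.583244323730469) [260.86  93.96]
```

View pics/z4.png

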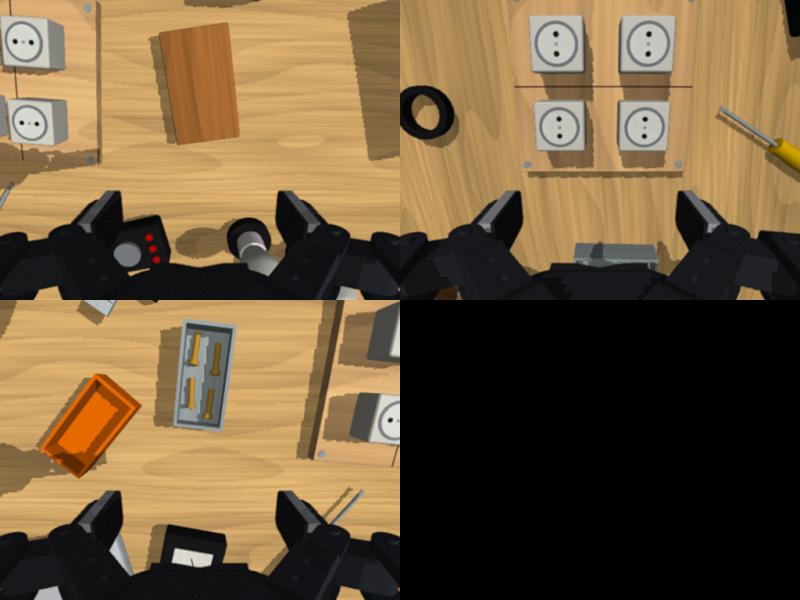

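```bash
python3 - <<'E'
from h import *
t=np.array([579.16,-263.3]);y=np.radians(-6.58)
movep((*t,110),R(y));wait(.3);movel((*t,60),max_speed=120)
print('hit',movel((*t,5),max_speed=60,guard=8));wait(.2);clamp();wait(.2);print(st())
movel((*t,12),max_speed=20);movel((*t,130),max_speed=80);wait(.2);print(st())
shot('wrist','tray2')
s=np.array([590.08,251.87]);y2=np.radians(7.96)
movel((*s,130),R(y2),max_speed=120);wait(.4);print(st());shot('wrist','tray3')
movel((*s,34),max_speed=60);wait(.2)
print('down',movel((*s,22),max_speed=12,guard=3));wait(.1);print(st())
open_gripper();wait(.2);movel((*s,110),max_speed=100)
c=look(s,y2,'tray4',z=220);np.savez('pics/tray4.npz',**c);print(st())
h=cv2.cvtColor(c['image'],cv2.COLOR_BGR2HSV);P=cloud(c)
m=(h[...,0]>70)&(h[...,0]<130)&(h[...,1]<90)&(h[...,2]>30)&(P[...,2]>12)&(P[...,2]<62)
for b in blobs(c,m,56,2000): print('tray',b[0],b[1:4],b[5])
E
python3 - <<'E'
import cv2,numpy as np
I=[cv2.resize(cv2.imread(f'pics/{n}.png'),(400,300),interpolation=cv2.INTER_AREA) for n in ('tray2','tray3','tray4')]
I.append(I[0]*0);cv2.imwrite('pics/z4.png',np.vstack([np.hstack(I[:2]),np.hstack(I[2:])]))
E
```

```text
hit False
(103.6167, array([ 579.26, -263.33,    5.4 ]), array([-0.84,  1.82,  6.19]), 59.249526319348256)
(105.9417, array([ 579.06, -263.3 ,  129.78]), array([ 0.17,  0.1 , -2.39]), 59.14847936607311)
(110.8333, array([590.1 , 251.86, 130.02]), array([-0.41, -0.34, -2.92]), 58.86811329219612)
down True
(113.6417, array([590.02, 251.84,  25.37]), array([-0.35, -0.04,  6.76]), 59.316335466748)
(116.25, array([651.31, 260.49, 219.76]), array([-0.32, -0.02,  0.54]), 85.3869982978391)
tray [589.94 251.06] (117.23779296875, 59.376747131347656, 7.949575424194336) [254.28 107.3 ]
```

View pics/z4.png

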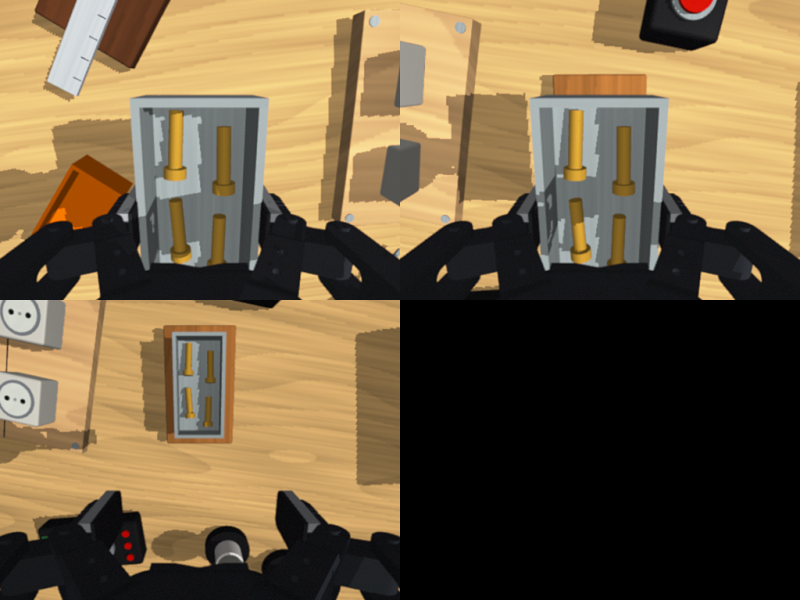

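```bash
python3 - <<'E'
from h import *
c=look(bd(105,0),Y0-np.pi/2,'brd3',z=200)
S=[((b[0]-E0)@D,(b[0]-E0)@N,(b[3]+4.8+45)%90-45) for b in sockets(c,62)]
print(np.array(S));movep((450,0,330),R(0));wait(.3);shot('top','top9');shot('scene','scene9');print(st())
E
```

```text
[[ 61.5   41.85   0.12]
 [154.19  41.7    0.31]
 [ 61.37 -42.32  -0.01]
 [153.98 -42.77   0.01]]
(119.3583, array([450.05,  -0.13, 329.81]), array([ 1.04, -0.06,  0.07]), 85.54179567010755)
```

View pics/scene9.png

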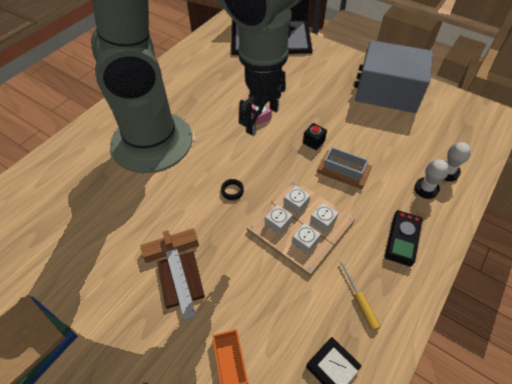

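View pics/brd3.png

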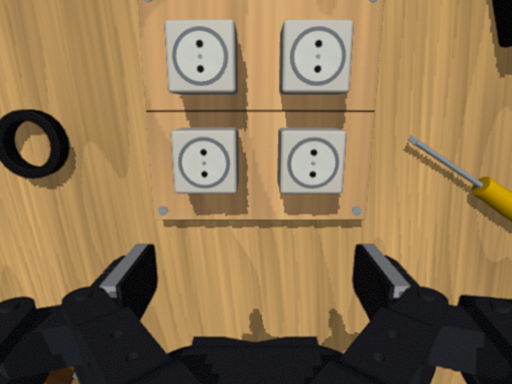

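The four sockets are in line, two on each side of the pencilled line. The T-square is on its rest, the tray is on the stand and the button box has not moved.

```bash
python3 -c "
from workcell import *
finish_job()"
```

```text
the job is handed in; nothing more can be done
```

The job is done and handed in at about 119 s of the 210 s allowed; no verdict came back.

- **T-square placing:** I laid it flush against the near edge (contact felt at 20 mm from the grip). After release, two pictures put its blade about 0.2 mm and then 0.5 mm off the pencilled line.
- **Sockets:** All four were present, and one had been knocked about 40 mm aside before I reached it, so I measured its new place. They stand two on each side of the blade. By the arm's own readings, the gaps to the blade's edge were about 0.2 mm or less.
- **After removal:** In the last picture the sockets are still in line, square to the line within 0.3° and within about 0.5 mm of each other on each side.
- **T-square return:** It went back to its original pose on the rest. Its angle reads about -34.7°, against -34.5° at the start.
- **Tray:** It stands lengthwise on the stand, within 1 mm of the centre and with the same angle as the stand. All four screws are still in it.

**Disagreement:** The wrist camera reads sizes about 1–2% small (sockets 55.3 mm instead of 56, board 216 mm instead of 220). It showed the two rows slightly closer together than a true 86 mm, so for the final fit I used the arm's readings instead.

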